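# Load a cast bracket in the drilling jig

### The arm

A 6-joint arm with a two-finger parallel gripper is mounted at the origin on a cart in front of the work surface, level with it; the furniture and walls round the work are solid. World frame = base frame: x ahead of the robot, y to its left, z up, the work surface at z = 0. Lengths are in m, angles in rad, forces in N, time in s.
With the tool pointing down it reaches from about 0.3 to 0.875 m from the base axis. Payload 6.4 kg.
Tool frame: the origin (TCP) lies midway between the tips of the shut fingers; the grasp point (between the pads) lies 19 mm behind it; z points along the fingers, y is the line along which they close (so a half turn about z gives the same grasp; the last joint's range is limited). The gripper opens to 88 mm and grips with 3 to 60 N. Pads are 18 mm wide; open, the fingers measure 123 mm over their backs; the gripper's body (75 mm by 187 mm) begins 45 mm behind the grasp point.
Start: joints at [-1.317, 0.181, 1.607, -0, 1.354, -0.206], TCP at [0.255, -0.515, 0.239] pointing down, gripper open.
Joint ranges: [-2.99, 2.99], [-0.89, 2.07], [0.3, 2.58], [-1.14, 4.28], [0, 2.63], [-3.12, 3.12]. Speed limits (rad/s): [2.57, 2.57, 3.01, 3.14, 3.14, 3.14].

### API

Orientations are given as a unit quaternion [w, x, y, z].
In Python, from cell import r gives the robot as it stands.
- The arm moves only by the tool jog_arm, never from a script. Its argument "rows" is a list of rows, each a list of 3 entries, a list of its own where there are three numbers: the shift along the world's x, y, z in mm, then the turn about the world's z in units of 6 degrees (1.0 is 6 degrees), then the closure in counts, from 0 (fully open) to 255 (shut). A call has 1 to 20 rows; each row is the pose to reach, as a shift and turn from the pose commanded when the call began; what a row does not reach only later rows make up. A row lasts 1/8 s, in which the tool goes at most 62.5 mm and 10.7 degrees, less where a joint would pass 70% of its speed; a pose out of reach is approached as far as the arm can. A call with a gripper value outside its range is refused whole. The fingers move at their own pace and stop on an object; "force" is the grip in N (left out, the last holds). Time passes only in rows, so rows that repeat a pose let the fingers close. It gives the time, the measured TCP pose, the force, the opening and the grip force at its end, in the units of the state.
- r.read_state(): the state, without advancing time (a new reading comes with each control period).
- r.grab_frame(name): name is "scene" or "top" or "wrist"; returns (picture, depth): 420x560x3 uint8, blue, green, red; 420x560 float32, m along the optical axis (not along the pixel's ray), 0 where there is no reading.
- r.get_calibration(name): a dict with "mtx" (3x3 intrinsics, pixels), "position" and "orientation" of the camera in the world. Camera axes: x right, y up, looking along -z (the intrinsics and any distortion apply to the point x, -y, -z); pixel columns grow to the right and rows downward; lengths in m; the calibration is good to about 2 mm. A picture is of the moment at which its call begins: read the wrist's pose just before it. get_calibration takes no time and is no camera call; for the wrist camera it gives the pose at the moment of the call.
- r.sign_off(): hands the job in; it is judged then, once.
The state is a dict: "time": time; "joints": joint angles; "qvel": joint speeds; "joint_torque": joint torques, N m; "ee_pos": TCP position; "tcp_rot": TCP orientation; "wrist_force": force on the tool from outside, world axes, zero at the start; "ft_torque": the same for the moment, N m; "gripper_width": finger opening in m; "gripper_force": force on a finger pad.
Only numpy, scipy, OpenCV 4.12 (cv2) and the standard library are available. Lean on these libraries where they do the work, as an engineer would, in place of code of your own. Each camera call takes 0.05 s, during which the arm holds its last target. There are 200 camera calls.

### The job

Take the sanding block off the bed of the drilling jig and lay it flat on the table, clear of the jig. Load the bracket that suits this jig (not its mirror image, which stays where it is): flat on the bed, straight long edge pushed up against both dowels and its end up against the end stop, with the lug where the window of the leaf comes down. Then swing the leaf shut and press it down until the sprung hook snaps over the loop bar, without knocking over or shifting the other things on the table.

Things in the scene. Friction and masses are not known exactly. Their poses are not given: they have to be found in the camera images.
- jig: Aluminium leaf jig for drilling, fixed while you work; place and yaw vary. Origin under the middle of its base, at table height; base 140 x 132 mm (x, y). All 'jig frame' numbers below are from here, in mm. Unlisted things stand only at the back and edges: the table from 380 to 660 mm ahead of the robot and 420 mm to either side holds none.
- bed (a point): Middle of the bed, the flat top of the jig's base at z = 20 in the jig frame; bed x -70 to 70, y -66 to 66, axes as the jig's. A seated bracket has its axes along the jig's and its origin at (0, 6, 20) in the jig frame.
- dowel_near (a point): Top of one of the two steel dowels, 8 mm thick, 9 mm high, at (-28, 40) of the jig frame. Their faces towards the bed's middle are at y = 36: the line for the bracket's straight edge.
- dowel_far (a point): Top of the other dowel, at (28, 40) of the jig frame, same size.
- stop_face (a point): Middle of the face of the end stop, a steel block 9 mm high that spans x 45 to 63, y -13 to 17 of the jig frame; the bracket's end is pushed in +x against this face at x = 45.
- hinge (a point): On the hinge axis of the leaf, which runs along the jig's x at y = 58, z = 35. Hinge cheeks and pin reach x -63 to 63, y 51 to 65, z up to 41.
- leaf (a joint): Angle of the hinged leaf: 0 shut and level, 1.57 upright, up to 2.3 leaning out over the jig's +y side, as it starts. The stiff hinge keeps it where it is left (2 to 3 N at its free edge). 8 mm aluminium; shut it covers x -50 to 50, y -62 to 64, z 31 to 39 of the jig frame, 1 mm above a seated bracket. Its strip x -50 to -12 is solid to the tab, good to push; upright, the tab's end is 182 mm up.
- window (a point): Middle of the leaf's rectangular window, 48 mm (x) by 29 mm, 62 mm from the hinge axis; with the leaf shut x -8 to 40, y -19 to 10 of the jig frame. The lug of a seated bracket passes through it; any other lug blocks the leaf.
- tab (a point): Middle of the top face of the press tab, a steel tongue 30 mm wide on the leaf's free edge out to 146 mm from the hinge axis, this point 135 mm from it; shut it is at (-29, -77, 39) of the jig frame. Pressing straight down here with 5 to 15 N takes the leaf past the hook, onto a firm end at 0.
- hook (a joint): Angle of the sprung steel hook on the jig's -y side: 0 upright, held by its spring; grows to 0.5 leaning out. It stands at x 14 to 30, y -95 to -56, up to z = 60 of the jig frame. The leaf's free edge has a 6 mm loop bar: pushed down from a leaf angle of about 0.2 it forces the slanted nose out, passes, and close to 0 the hook springs back over it.
- bracket: The bracket for this jig: grey resin casting, about 0.13 kg, origin mid underside. L-shaped plate 10 mm thick, x -45 to 45, y -30 to 30, with a 20 x 20 mm notch out of its -x -y corner; straight long edge at y = 30, end for the stop at x = 45. Upright rounded lug at x = 16, y = -8, top z = 38. Lies flat at any yaw, right or left of the jig.
- lug (a point): Middle of the bracket's lug, 24 mm above its underside. The lug is 36 mm along the bracket's x and 14 mm thick along its y, with flat faces to take from above; it rises 28 mm from the plate.
- stop_corner (a point): Corner of the bracket's underside where the straight edge meets the end for the stop: (45, 30, 0) of the bracket. Seated it is at (45, 36, 20) of the jig frame.
- free_corner (a point): Other end of the bracket's straight edge, (-45, 30, 0) of the bracket. Seated it is at (-45, 36, 20) of the jig frame.
- mirror_bracket: The other hand of the pair, mirror image of the bracket in x: notch at +x -y, lug at x = -16, y = -8. It does not suit this jig. It lies flat at any yaw on the jig's other side.
- sanding_block: Brown sanding block, 49 x 76 x 28 mm (x, y, z), 80 g, origin mid underside; it lies flat on the bed, its long side within 0.35 rad of the jig's x.
- pigment_blue: Blue dropper bottle, 38 mm thick, 100 mm high, standing on the right, origin under its middle.
- pigment_red: Red dropper bottle, 38 mm thick, 99 mm high, standing right behind, origin under its middle.
- dropper: Small white bottle, 34 mm thick, 94 mm high, standing left behind, origin under its middle.
- release_spray: White bottle with a pink cap, 52 mm thick, 165 mm high, standing left behind, origin under its middle.
- tape: Black roll of tape lying flat, 59 mm wide, 19 mm high, left in front, origin under its middle.
There are look-alikes about, which are no part of the job. What is shaped like the sanding_block but purple is not meant.

How it is judged:
By the outcome, as a careful person would: the job done as asked, in the order asked, and still so for the second after the job is handed in, with the robot touching nothing.
It also fails if it takes over 72 s, if anything falls off the work surface, if the arm or the gripper's body presses on something with over 40 N, if the wrist force passes 120 N, or if a joint passes its speed limit or range.

## Working session

There is one attempt and no reset: what is moved stays moved. The work goes in short steps, Python scripts to look and compute and a tool call to move; the robot and the scene stay as the last step left them, time stands still between calls to the robot, and variables do not carry over. Pictures are saved under pics/ and viewed, at most 10 in all, crops included, and the job is handed in when it is done.

Besides the shell and the picture viewer there is one more tool, called in YAML: its name, and indented under it one key for each argument. jog_arm: Moves the arm, as the interface text tells. Its arguments: {"type":"object","properties":{"rows":{"type":"array","items":{"type":"array"}},"force":{"type":"number"}},"required":["rows"]}

```bash
mkdir -p pics; ls; cat > h.py <<'E'
import numpy as np, cv2
from cell import r
from scipy.spatial.transform import Rotation as R
def grab(n):
    c=r.get_calibration(n); p,d=r.grab_frame(n)
    return p,d,c
def rot(c):
    q=np.array(c["orientation"]); return R.from_quat([q[1],q[2],q[3],q[0]]).as_matrix()
def cloud(d,c):
    K=np.array(c["mtx"]); v,u=np.mgrid[0:d.shape[0],0:d.shape[1]]
    x=(u-K[0,2])/K[0,0]*d; y=(v-K[1,2])/K[1,1]*d
    P=np.stack([x,-y,-d],-1)
    return P@rot(c).T+np.array(c["position"])
def ray(uv,c,z):
    K=np.array(c["mtx"]); uv=np.atleast_2d(np.asarray(uv,float))
    dd=np.stack([(uv[:,0]-K[0,2])/K[0,0],-(uv[:,1]-K[1,2])/K[1,1],-np.ones(len(uv))],-1)@rot(c).T
    o=np.array(c["position"]); return o+dd*((z-o[2])/dd[:,2])[:,None]
def proj(P,c):
    K=np.array(c["mtx"]); q=(np.atleast_2d(P)-np.array(c["position"]))@rot(c)
    return np.stack([K[0,0]*q[:,0]/-q[:,2]+K[0,2],K[1,1]*-q[:,1]/-q[:,2]+K[1,2]],-1)
E
python3 - <<'E'
from h import *
for n in("top","scene"):
    p,d,c=grab(n); cv2.imwrite(f"pics/{n}0.png",p); np.savez(f"{n}0.npz",p=p,d=d); print(n,{k:np.round(v,3).tolist() for k,v in c.items() if k!="name"}, (d>0).mean())
E
```

```text
pics
top {'mtx': [[482.946, 0.0, 286.766], [0.0, 482.946, 217.37], [0.0, 0.0, 1.0]], 'position': [0.311, -0.013, 1.481], 'orientation': [-0.702, -0.065, 0.062, 0.707]} 0.9960289115646258
scene {'mtx': [[466.224, 0.0, 280.242], [0.0, 466.224, 217.048], [0.0, 0.0, 1.0]], 'position': [0.009, 1.048, 0.614], 'orientation': [-0.205, -0.126, 0.518, 0.821]} 0.8976615646258503
```

View pics/top0.png

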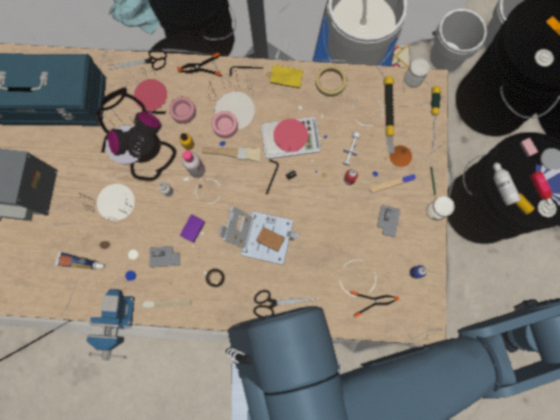

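View pics/scene0.png

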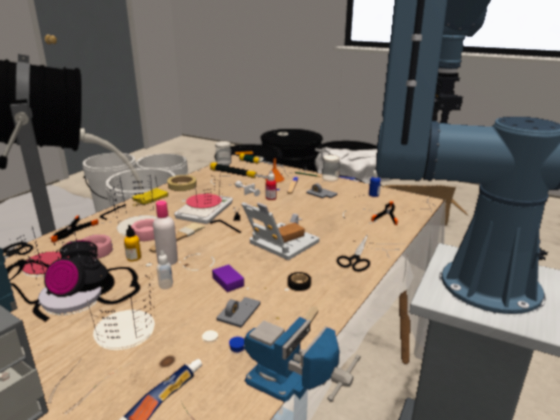

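Top view: the jig is at (262,237), its leaf leans towards image left at (237,227), and the brown block is at (271,238). The two bracket candidates are at (388,220) and (164,257). The block-shaped purple thing at (192,228) is not part of the job. I'll enlarge the brackets and the jig.

```bash
python3 - <<'E'
from h import *
z=np.load("top0.npz");p,d=z["p"],z["d"];c=r.get_calibration("top")
f=lambda u,v,w,h,s:cv2.resize(p[v-h:v+h,u-w:u+w],None,fx=s,fy=s,interpolation=cv2.INTER_CUBIC)
a=np.hstack([f(164,257,25,25,8),f(388,220,25,25,8)]); b=cv2.resize(f(262,237,50,25,8),(800,400))
cv2.imwrite("pics/crop1.png",cv2.resize(np.vstack([a,b[:200*2]]),(600,600)) if 0 else cv2.resize(np.vstack([a,b]),(600,600)))
P=cloud(d,c)
for nm,(u,v) in dict(L=(164,257),R=(388,220),jig=(262,237)).items():
    w=28; Q=P[v-w:v+w,u-w:u+w].reshape(-1,3); 
    print(nm,np.round(P[v,u],3))
np.save("P0.npy",P)
print("table z",np.median(P[280:290,120:200,2]))
for v,u in((238,271),(227,237),(215,260),(235,293),(260,255)): print(u,v,P[v,u].round(3),p[v,u])
E
```

```text
L [0.46  0.367 0.01 ]
R [ 0.568 -0.319  0.021]
jig [0.514 0.066 0.045]
table z 0.0005627572347841614
271 238 [0.511 0.039 0.045] [ 77 113 154]
237 227 [0.552 0.146 0.003] [126 147 165]
260 215 [0.586 0.074 0.021] [199 193 184]
293 235 [ 0.52  -0.027  0.043] [168 161 159]
255 260 [0.449 0.09  0.003] [131 156 179]
```

View pics/crop1.png

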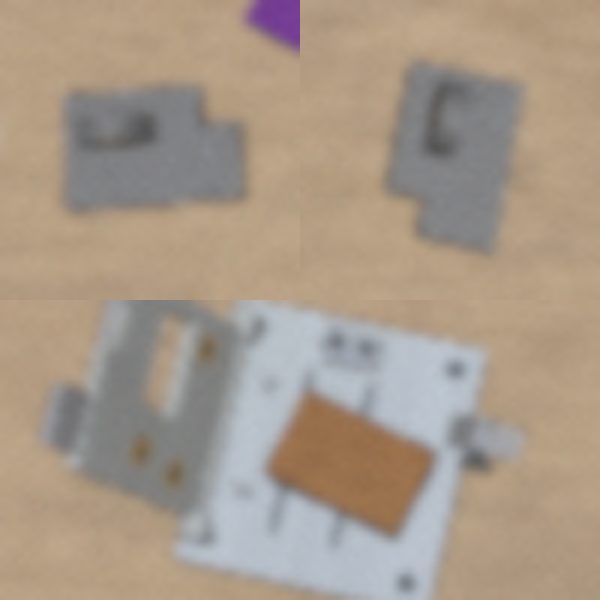

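The two bracket candidates are at top-view pixels (164,257) on the left and (388,220) on the right. I held both against the description with the straight edge at +y and the lug towards +x:
- **Left:** the notch falls at -x -y, as the bracket requires, with bracket yaw about +90°.
- **Right:** it only matches left-handed, so it is the mirror image.

The bracket to load is therefore the left one. The jig has its hinge on the +y (left) side and yaw of about -0.2.

```bash
python3 - <<'E'
from h import *
z=np.load("top0.npz");p,d=z["p"],z["d"];c=r.get_calibration("top")
P=np.load("P0.npy")
def rect(m,zz,name):
    m=m.astype(np.uint8); cs,_=cv2.findContours(m,0,2); k=max(cs,key=cv2.contourArea)
    q=ray(k[:,0],c,zz)[:,:2].astype(np.float32); q=cv2.minAreaRect(q*1000); print(name,np.round(q[0],1),np.round(q[1],1),round(q[2],1))
B,G,Rr=[p[...,i].astype(int) for i in range(3)]
win=lambda u,v,w:(np.abs(np.mgrid[0:420,0:560][1]-u)<w)&(np.abs(np.mgrid[0:420,0:560][0]-v)<w)
W=win(268,237,30)
blk=W&(Rr-B>50)&(P[...,2]>.035)
rect(blk,.048,"block")
rect(W&((Rr-B<20)&(Rr>150)|blk)&(P[...,2]>.012)&(P[...,2]<.055)&(np.mgrid[0:420,0:560][1]<293),.02,"jig")
for n,u,v in(("L",164,257),("R",388,220)): rect(win(u,v,24)&(abs(Rr-B)<12)&(Rr<150),.01,n)
s=r.read_state(); print(s["ee_pos"],s["tcp_rot"],s["joints"])
w=r.get_calibration("wrist"); print(w["position"],w["orientation"],w["mtx"][0])
E
```

```text
block [508.7  42.3] [68.6 41.7] 63.0
jig [516.8  53.8] [132.4 140.5] 76.9
L [462.8 367.6] [56.8 86. ] 3.4
R [ 567.8 -320.3] [56.8 86.1] 77.2
[ 0.25502782 -0.51481948  0.23791664] [-7.84916611e-04  9.73691020e-01  2.27870970e-01 -4.73151334e-05] [-1.31732875e+00  1.81473711e-01  1.60786598e+00 -5.89783350e-05
  1.35382459e+00 -2.06300960e-01]
[ 0.31685828 -0.48469544  0.38400118] [ 0.8416541  -0.11541629  0.07227817 -0.52256417] [330.73293004   0.         275.42096418]
```

jog_arm:
  rows:
    - [[255,560,20],6.1,0]
    - [[255,560,20],6.1,0]
    - [[255,560,20],6.1,0]
    - [[255,560,20],6.1,0]
    - [[255,560,20],6.1,0]
    - [[255,560,20],6.1,0]
    - [[255,560,20],6.1,0]
    - [[255,560,20],6.1,0]
    - [[255,560,20],6.1,0]
    - [[255,560,20],6.1,0]
    - [[255,560,20],6.1,0]
    - [[255,560,20],6.1,0]
    - [[255,560,20],6.1,0]
  force: 20

```text
time: 1.72
ee_pos: [0.5098, 0.0436, 0.2585]
tcp_rot: [-0.0, 0.853, 0.521, -0.0]
wrist_force: [-0.6, -0.4, 0.1]
gripper_width: 0.0879
gripper_force: 0.0
```

```bash
python3 - <<'E'
from h import *
s=r.read_state(); print(s["time"],s["ee_pos"],s["tcp_rot"],s["joints"],abs(s["qvel"]).max())
p,d,c=grab("wrist"); cv2.imwrite("pics/w1.png",p); P=cloud(d,c); np.savez("w1.npz",p=p,d=d,P=P,c=c)
E
```

```text
1.725 [0.5097882  0.04355165 0.25848662] [-5.02357245e-05  8.53340480e-01  5.21353949e-01 -2.87884471e-04] [-1.46915502e-01  2.08569188e-02  1.74078778e+00 -2.97090617e-04
  1.38045443e+00  3.27063396e-01] 0.008048568398328874
```

View pics/w1.png

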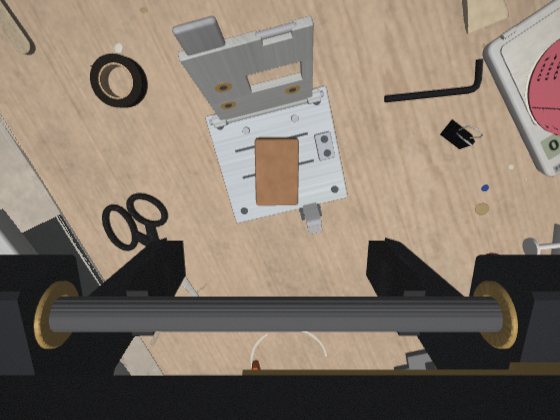

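The wrist view shows the block at (277,172). The jig corners are at about (207,118), (330,85), (347,193) and (236,222), with the dowels at (247,131) and (295,117) and the stop at (324,145).

```bash
python3 - <<'E'
from h import *
z=np.load("w1.npz",allow_pickle=True);p,d,P=z["p"],z["d"],z["P"];c=z["c"].item()
B,G,Rr=[p[...,i].astype(int) for i in range(3)]
Z=P[...,2]; v,u=np.mgrid[0:420,0:560]; W=(u>195)&(u<360)&(v>75)&(v<235)
def rect(m,zz,name):
    cs,_=cv2.findContours(m.astype(np.uint8),0,2); k=max(cs,key=cv2.contourArea)
    q=cv2.minAreaRect((ray(k[:,0],c,zz)[:,:2]*1000).astype(np.float32)); print(name,[np.round(x,1) for x in q]); return q
blk=W&(Rr-B>40)&(Z>.038); print("block z",np.median(Z[blk]))
rect(cv2.morphologyEx(blk.astype(np.uint8),2,np.ones((3,3))),.048,"block")
base=W&(Z>.014)&(Z<.024)&(Rr-B<25); print("bed z",np.median(Z[base]))
m=cv2.morphologyEx((base|blk).astype(np.uint8),2,np.ones((5,5))); q=rect(m,.02,"base")
# mean points of bed-level cloud per edge
X=P[(m>0)&base][:,:2]*1000
for yaw in (-.23,):
    a=np.radians(q[2]); 
import math
yaw=math.radians(q[2]-90) if q[2]>45 else math.radians(q[2]); cx,cy=q[0]
ex=np.array([math.cos(yaw),math.sin(yaw)]);ey=np.array([-ex[1],ex[0]])
print("yaw",yaw,math.degrees(yaw))
for nm,pt in (("dn",(247,131)),("df",(295,117))):
    w=ray(pt,c,.029)[0]; print(nm,w.round(4))
dn,df=ray((247,131),c,.029)[0][:2],ray((295,117),c,.029)[0][:2]
t=df-dn; print("dowel dist",np.linalg.norm(t),"yaw",math.degrees(math.atan2(t[1],t[0])))
print("center from dowels",(dn+df)/2*1000-40*ey, "from rect",cx,cy)
E
```

```text
block z 0.046001005058139255
block [array([510.8,  44.1]), array([72.5, 45.9]), np.float64(63.5)]
bed z 0.01995942879756657
base [array([517.5,  48.6]), array([120.2, 139. ]), np.float64(76.7)]
yaw -0.23144481085248078 -13.260810852050781
dn [0.5016 0.0972 0.029 ]
df [0.5558 0.0864 0.029 ]
dowel dist 0.055299533177022124 yaw -11.318249610295604
center from dowels [519.5448771   52.88018883] from rect 517.4610595703125 48.60618591308594
```

jog_arm:
  rows:
    - [[1,0,-60],0,0]
    - [[1,0,-120],0,0]
    - [[1,0,-180],0,0]
    - [[1,0,-215],0,0]
    - [[1,0,-226],0,0]
    - [[1,0,-226],0,0]
    - [[1,0,-226],0,140]
    - [[1,0,-226],0,140]
    - [[1,0,-226],0,140]
    - [[1,0,-226],0,140]
    - [[1,0,-226],0,140]
    - [[1,0,-206],0,140]
    - [[1,0,-150],0,140]
  force: 20

```text
time: 3.4
ee_pos: [0.5084, 0.045, 0.1066]
tcp_rot: [-0.002, 0.853, 0.522, -0.003]
wrist_force: [0.9, 0.6, -0.2]
gripper_width: 0.0479
gripper_force: 20.0
```

jog_arm:
  rows:
    - [[10,-60,0],0,140]
    - [[10,-120,0],0,140]
    - [[10,-175,0],0,140]
    - [[10,-205,0],0,140]
    - [[10,-205,-40],0,140]
    - [[10,-205,-75],0,140]
    - [[10,-205,-90],0,140]
    - [[10,-205,-95],0,140]
    - [[10,-205,-95],0,140]
    - [[10,-205,-95],0,60]
    - [[10,-205,-95],0,60]
    - [[10,-205,-95],0,60]
    - [[10,-205,-60],0,60]
    - [[10,-205,0],0,60]
    - [[10,-205,60],0,60]
    - [[10,-205,110],0,60]
  force: 20

```text
time: 5.4
ee_pos: [0.5214, -0.1604, 0.2216]
tcp_rot: [0.001, 0.853, 0.522, 0.001]
wrist_force: [0.9, -0.9, -0.1]
gripper_width: 0.0673
gripper_force: 0.0
```

jog_arm:
  rows:
    - [[-51,545,-10],5.1,60]
    - [[-51,545,-10],5.1,60]
    - [[-51,545,-10],5.1,60]
    - [[-51,545,-10],5.1,60]
    - [[-51,545,-10],5.1,60]
    - [[-51,545,-10],5.1,60]
    - [[-51,545,-10],5.1,60]
    - [[-51,545,-10],5.1,60]
    - [[-51,545,-10],5.1,120]
    - [[-51,545,-10],5.1,120]
    - [[-51,545,-10],5.1,120]
    - [[-51,545,-10],5.1,120]
  force: 20

```text
time: 6.9
ee_pos: [0.4706, 0.3834, 0.2088]
tcp_rot: [0.0, 0.685, 0.728, -0.0]
wrist_force: [-0.0, -0.3, -1.0]
gripper_width: 0.0468
gripper_force: 0.0
```

```bash
python3 - <<'E'
from h import *
s=r.read_state(); print(s["time"],s["ee_pos"],s["tcp_rot"],s["joints"],abs(s["qvel"]).max())
p,d,c=grab("wrist"); cv2.imwrite("pics/w2.png",p); P=cloud(d,c); np.savez("w2.npz",p=p,d=d,P=P,c=c)
print("expected bracket px",proj([[.463,.3676,.01],[.47,.384,.038]],c).round(0))
E
```

```text
6.9 [0.4705578  0.38343254 0.20878693] [ 1.02990251e-04  6.85468906e-01  7.28101884e-01 -1.24052620e-04] [ 4.88562729e-01  2.77728254e-01  1.55233868e+00 -2.84243451e-04
  1.31169453e+00  4.28334307e-01] 0.003580305523799927
expected bracket px [[268. 190.]
 [275. 180.]]
```

View pics/w2.png

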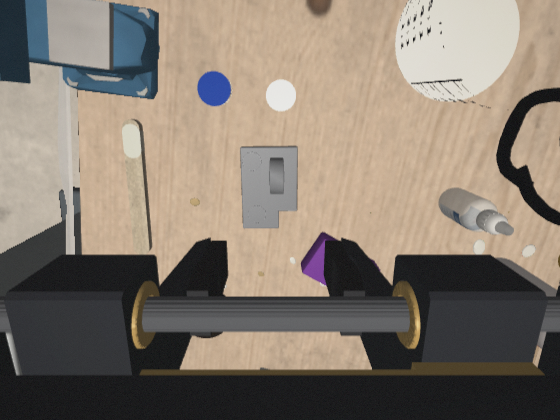

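The view shows the bracket plate at (241–297, 147–228), its notch at lower right, and its lug at (277,175).

```bash
python3 - <<'E'
from h import *
z=np.load("w2.npz",allow_pickle=True);p,d,P=z["p"],z["d"],z["P"];c=z["c"].item()
B,G,Rr=[p[...,i].astype(int) for i in range(3)]
Z=P[...,2]; v,u=np.mgrid[0:420,0:560]; W=(u>225)&(u<310)&(v>135)&(v<238)
m=(W&(abs(Rr-B)<14)).astype(np.uint8); m=cv2.morphologyEx(m,3,np.ones((3,3)))
cs,_=cv2.findContours(m,0,2);k=max(cs,key=cv2.contourArea)
q=cv2.minAreaRect((ray(k[:,0],c,.010)[:,:2]*1000).astype(np.float32));print("plate",[np.round(x,1) for x in q])
l=W&(Z>.034); print("lug n",l.sum(),"z",np.median(Z[l]),"cloud mean",P[l].mean(0).round(4))
q=cv2.minAreaRect((P[l][:,:2]*1000).astype(np.float32));print("lug",[np.round(x,1) for x in q])
pl=W&(Z>.006)&(Z<.013);print("plate z",np.median(Z[pl]))
E
```

```text
plate [array([463.6, 369.2]), array([58.8, 88.8]), np.float64(4.4)]
lug n 336 z 0.036960545996421734 cloud mean [0.4704 0.3935 0.0726]
lug [array([469.2, 413.5]), array([12.9, 77.9]), np.float64(3.8)]
plate z 0.01004669365144048
```

jog_arm:
  rows:
    - [[0,2,-60],0.1,120]
    - [[0,2,-120],0.1,120]
    - [[0,2,-170],0.1,120]
    - [[0,2,-188],0.1,120]
    - [[0,2,-195],0.1,120]
    - [[0,2,-195],0.1,120]
    - [[0,2,-195],0.1,240]
    - [[0,2,-195],0.1,240]
    - [[0,2,-195],0.1,240]
    - [[0,2,-195],0.1,240]
    - [[0,2,-195],0.1,240]
    - [[0,2,-175],0.1,240]
    - [[0,2,-120],0.1,240]
    - [[0,2,-65],0.1,240]
    - [[0,2,-15],0.1,240]
    - [[0,2,-15],0.1,240]
  force: 40

```text
time: 8.95
ee_pos: [0.4728, 0.3883, 0.2003]
tcp_rot: [0.002, 0.681, 0.732, 0.005]
wrist_force: [0.5, 0.3, -0.8]
gripper_width: 0.0139
gripper_force: 40.0
```

```bash
python3 - <<'E'
from h import *
s=r.read_state(); print(s["ee_pos"],s["tcp_rot"])
p,d,c=grab("wrist"); cv2.imwrite("pics/w3.png",p); np.savez("w3.npz",p=p,d=d,P=cloud(d,c),c=c)
E
```

```text
[0.47278007 0.38827964 0.20027359] [0.0016379  0.68101554 0.73225023 0.00497463]
```

View pics/w3.png

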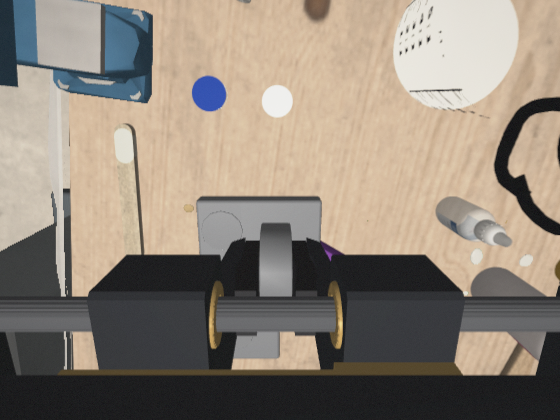

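```bash
python3 - <<'E'
from h import *
z=np.load("w3.npz",allow_pickle=True);P=z["P"];c=z["c"].item(); p=z["p"]
s=r.read_state(); e=s["ee_pos"]; print(e,s["tcp_rot"],abs(s["qvel"]).max(), s["wrist_force"],s["ft_torque"])
g=cv2.cvtColor(p,6).astype(int); print([int(np.abs(np.diff(g[190:206,u])).argmax()+190) for u in (210,240,280,310)])
print("plate top z",np.median(P[205:230,215:235,2]))
zt=float(np.median(P[205:230,215:235,2]))
a,b=ray([(198,197),(321,197)],c,zt); q=s["tcp_rot"]; th=2*np.arctan2(q[2],q[1]); tx=np.array([np.cos(th),np.sin(th)]); ty=np.array([tx[1],-tx[0]])
for w in(a,b): print(w.round(4),"along x",(w[:2]-e[:2])@tx*1000,"left(+y brk)",-(w[:2]-e[:2])@ty*1000)
print(np.degrees(th))
E
```

```text
[0.4712526  0.38736848 0.19697448] [0.00082746 0.68105391 0.73222855 0.00249779] 0.05693779807254327 [ 0.3356018  -0.4983899  -2.35356304] [-0.01422611 -0.11959866 -0.03901264]
[195, 195, 195, 195]
plate top z 0.1963868796998832
[0.4341 0.4143 0.1964] along x 29.59643842139318 left(+y brk) 35.11394927141031
[0.4917 0.4184 0.1964] along x 29.428276103156747 left(+y brk) -22.619531745978136
94.14752238825926
```

jog_arm:
  rows:
    - [[0,0,15],-1,240]
    - [[57,-342,20],-17.9,240]
    - [[57,-342,20],-17.9,240]
    - [[57,-342,20],-17.9,240]
    - [[57,-342,20],-17.9,240]
    - [[57,-342,20],-17.9,240]
    - [[57,-342,20],-17.9,240]
    - [[57,-342,20],-17.9,240]
    - [[57,-342,20],-17.9,240]
    - [[57,-342,20],-17.9,240]
    - [[57,-342,20],-17.9,240]
    - [[57,-342,20],-17.9,240]
    - [[57,-342,20],-17.9,240]
    - [[57,-342,20],-17.9,240]

```text
time: 10.75
ee_pos: [0.5269, 0.0448, 0.2134]
tcp_rot: [-0.0, 0.993, -0.115, -0.0]
wrist_force: [-0.5, -0.0, 0.2]
gripper_width: 0.0132
gripper_force: 40.0
```

```bash
python3 - <<'E'
from h import *
s=r.read_state(); q=s["tcp_rot"]; e=s["ee_pos"]; print(e,np.degrees(2*np.arctan2(q[2],q[1])),s["joints"].round(2))
o=np.array([.519,.0535]); y=np.radians(-13.2); M=np.array([[np.cos(y),-np.sin(y)],[np.sin(y),np.cos(y)]])
print("jig xy",(e[:2]-o)@M*1000)
z=np.load("w1.npz",allow_pickle=True);P=z["P"]; Q=P[25:60,170:240].reshape(-1,3); L=Q[(Q[:,2]>.08)&(Q[:,2]<.3)]
J=(L[:,:2]-o)@M*1000; print("tab: y,z max",J[:,1].max(),J[:,1].min(),L[:,2].max(), L[:,2].min())
i=L[:,2].argmax(); print("leaf angle",np.degrees(np.arctan2(L[i,2]*1000-35,J[i,1]-58)))
# stop & dowels in w1: x,y of points z 25-33mm
c=z["c"].item(); W=P[125:165,308:340].reshape(-1,3); S=W[(W[:,2]>.025)&(W[:,2]<.034)]; J=(S[:,:2]-o)@M*1000; print("stop jig x",np.percentile(J[:,0],[2,98]),"y",np.percentile(J[:,1],[2,98]),len(S))
E
```

```text
[0.52693136 0.04476257 0.21336503] -13.202377374663408 [-0.14  0.1   1.75  0.    1.29  1.66]
jig xy [ 9.7170055  -6.69544569]
tab: y,z max 121.41120971326069 96.66338349856177 0.16958748773977442 0.129787120042064
leaf angle 66.15837199307343
stop jig x [44.81289638 62.06568375] y [-11.8697706   16.54549195] 430
```

```bash
python3 - <<'E'
from h import *
o=np.array([.519,.0535]); y=np.radians(-13.2); M=np.array([[np.cos(y),-np.sin(y)],[np.sin(y),np.cos(y)]])
z=np.load("w1.npz",allow_pickle=True);P=z["P"]; Q=P[55:110,195:310].reshape(-1,3); J=np.c_[(Q[:,:2]-o)@M*1000,Q[:,2]*1000]
J=J[(J[:,2]>45)&(J[:,2]<200)&(abs(J[:,0])<50)&(J[:,1]<160)]
for a,b in((45,60),(60,80),(80,100),(100,120),(120,140)):
    k=J[(J[:,2]>a)&(J[:,2]<b)]; print(a,b,len(k),np.median(k[:,1]) if len(k) else None)
print(np.degrees(np.arctan(1/np.polyfit(J[:,2],J[:,1],1)[0])))
E
```

```text
45 60 505 62.13554834722727
60 80 1410 71.3803995299431
80 100 738 78.76162968023843
100 120 1340 88.74915536314833
120 140 1046 96.02221622619264
65.85704615758267
```

jog_arm:
  rows:
    - [[-5,-12,-50],0,240]
    - [[-5,-12,-100],0,240]
    - [[-5,-12,-145],0,240]
    - [[-5,-12,-168],0,240]
    - [[-5,-12,-177],0,240]
    - [[-5,-12,-177],0,240]
    - [[-5,-12,-177],0,240]

```text
time: 11.62
ee_pos: [0.5233, 0.0326, 0.038]
tcp_rot: [0.0, 0.993, -0.115, 0.001]
wrist_force: [-0.5, 0.1, -1.7]
gripper_width: 0.0134
gripper_force: 40.0
```

```bash
cat >> h.py <<'E'
o=np.array([.519,.0535]); _y=np.radians(-13.2); M=np.array([[np.cos(_y),-np.sin(_y)],[np.sin(_y),np.cos(_y)]])
def st():
    s=r.read_state(); q=s["tcp_rot"]; e=s["ee_pos"]
    print("t",s["time"],"jig",((e[:2]-o)@M*1000).round(1),"z",round(e[2]*1000,1),"yaw",np.degrees(2*np.arctan2(q[2],q[1])).round(2),"F jig",(s["wrist_force"][:2]@M).round(1),s["wrist_force"][2].round(1),"w",s["gripper_width"],s["gripper_force"])
E
python3 -c "from h import *;st()"
```

```text
t 11.625 jig [  9.  -19.4] z 38.0 yaw -13.25 F jig [-0.5  0. ] -1.7 w 0.013424065406484614 39.99767929315567
```

jog_arm:
  rows:
    - [[1,5,-1],0,240]
    - [[2,10,-1],0,240]
    - [[3.4,14.6,-1],0,240]
    - [[3.4,14.6,-1],0,240]
    - [[3.4,14.6,-1],0,240]

```text
time: 12.25
ee_pos: [0.5255, 0.0474, 0.0357]
tcp_rot: [0.0, 0.993, -0.115, -0.0]
wrist_force: [0.5, -0.1, -1.5]
gripper_width: 0.0138
gripper_force: 40.0
```

```bash
python3 -c "from h import *;st()"
```

```text
t 12.25 jig [ 7.8 -4.5] z 35.7 yaw -13.24 F jig [ 0.5 -0. ] -1.5 w 0.013795732001741187 39.99756817705929
```

jog_arm:
  rows:
    - [[0,0,-1],0,240]
    - [[0,0,-1.5],0,240]
    - [[0.3,1,-1.5],0,240]
    - [[0.5,2,-1.5],0,240]
    - [[0.7,3,-1.5],0,240]
    - [[0.9,4,-1.5],0,240]
    - [[0.9,4,-1.5],0,240]

```text
time: 13.12
ee_pos: [0.5264, 0.0503, 0.0343]
tcp_rot: [0.001, 0.993, -0.115, -0.0]
wrist_force: [-0.6, -6.3, 1.8]
gripper_width: 0.0133
gripper_force: 40.0
```

```bash
python3 -c "from h import *;st()"
```

```text
t 13.125 jig [ 8.  -1.4] z 34.3 yaw -13.24 F jig [ 0.8 -6.3] 1.8 w 0.0133498556340103 39.99819215387106
```

jog_arm:
  rows:
    - [[1.9,-0.5,0],0,240]
    - [[3.9,-0.9,0],0,240]
    - [[5.8,-1.4,0],0,240]
    - [[6.8,-1.6,0],0,240]
    - [[7.8,-1.8,0],0,240]
    - [[8.8,-2.1,0],0,240]
    - [[8.8,-2.1,0],0,240]

```text
time: 14.0
ee_pos: [0.5272, 0.0501, 0.0344]
tcp_rot: [0.001, 0.993, -0.114, -0.009]
wrist_force: [-35.0, -2.3, 38.4]
gripper_width: 0.0141
gripper_force: 40.0
```

```bash
python3 -c "from h import *;st()"
```

```text
t 14.0 jig [ 8.7 -1.5] z 34.4 yaw -13.15 F jig [-33.6 -10.3] 38.4 w 0.014053145359543797 40.01614737790078
```

jog_arm:
  rows:
    - [[-4,1,0],0,240]
    - [[-9,2,0],0,240]
    - [[-9,2,0],0,240]
    - [[-9,2,0],0,240]

```text
time: 14.5
ee_pos: [0.5262, 0.0503, 0.0345]
tcp_rot: [0.001, 0.993, -0.115, -0.0]
wrist_force: [-2.1, -5.8, 2.3]
gripper_width: 0.0137
gripper_force: 40.0
```

```bash
python3 - <<'E'
from h import *
st()
p,d,c=grab("wrist"); np.savez("w4.npz",p=p,d=d,P=cloud(d,c),c=c)
q,d2,c2=grab("scene"); np.savez("s4.npz",p=q,d=d2)
v=proj([[.52,.05,.04]],c2)[0].astype(int); print(v)
a=cv2.resize(p[120:400,80:480],(800,560)) ; b=cv2.resize(q[v[1]-60:v[1]+50,v[0]-75:v[0]+75],(800,586),interpolation=2)
cv2.imwrite("pics/c4.png",cv2.resize(np.hstack([a,cv2.resize(b,(800,560))]),(800,280))); cv2.imwrite("pics/w4.png",cv2.resize(p,(800,600)))
E
```

```text
t 14.5 jig [ 7.7 -1.5] z 34.5 yaw -13.25 F jig [-0.7 -6.1] 2.3 w 0.013660139390136022 39.997449349612
[284 230]
```

View pics/w4.png

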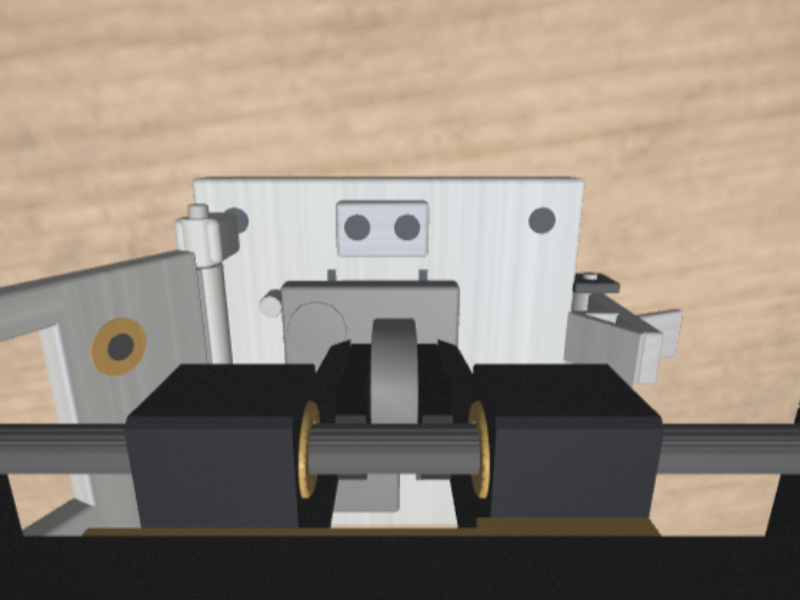

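The bracket lies on the bed against the dowel at (271,303). Its end is at row 283 and the stop face at row 257, so the gap is real. The push most likely jammed on bed friction, so I'll lift slightly and slide it free of the bed.

jog_arm:
  rows:
    - [[-0.4,-1.5,1],0,240]
    - [[-0.4,-1.5,2.5],0,240]
    - [[1.6,-2,2.5],0,240]
    - [[3.6,-2.5,2.5],0,240]
    - [[5.3,-2.8,2.5],0,240]
    - [[5.3,-2.8,2.5],0,240]

```text
time: 15.35
ee_pos: [0.5317, 0.0484, 0.0367]
tcp_rot: [-0.0, 0.993, -0.115, 0.0]
wrist_force: [-0.5, 0.3, -1.4]
gripper_width: 0.0136
gripper_force: 40.0
```

```bash
python3 -c "from h import *;st()"
```

```text
t 15.35 jig [13.6 -2.1] z 36.7 yaw -13.26 F jig [-0.5  0.1] -1.4 w 0.013558169782081365 39.99766574241221
```

jog_arm:
  rows:
    - [[0.5,-0.1,0],0,240]
    - [[1,-0.2,-0.7],0,240]
    - [[1.5,-0.3,-0.7],0,240]
    - [[2,-0.5,-0.7],0,240]
    - [[2.5,-0.6,-0.7],0,240]
    - [[2.9,-0.7,-0.7],0,240]
    - [[2.9,-0.7,-0.7],0,240]

```text
time: 16.23
ee_pos: [0.5345, 0.0477, 0.036]
tcp_rot: [-0.0, 0.993, -0.115, 0.0]
wrist_force: [-0.0, 0.3, -0.4]
gripper_width: 0.0135
gripper_force: 40.0
```

```bash
python3 -c "from h import *;st()"
```

```text
t 16.225 jig [16.4 -2.1] z 36.0 yaw -13.25 F jig [-0.1  0.3] -0.4 w 0.013499093219714691 39.99766130000353
```

jog_arm:
  rows:
    - [[0.5,-0.1,0],0,240]
    - [[1,-0.2,0],0,240]
    - [[1.5,-0.3,0],0,240]
    - [[1.9,-0.4,0],0,240]
    - [[1.9,-0.4,0],0,240]

```text
time: 16.85
ee_pos: [0.5353, 0.0476, 0.0357]
tcp_rot: [-0.0, 0.993, -0.115, -0.001]
wrist_force: [-5.9, 1.2, 2.6]
gripper_width: 0.0134
gripper_force: 40.0
```

```bash
python3 - <<'E'
from h import *
st()
p,d,c=grab("wrist"); np.savez("w5.npz",p=p,d=d,P=cloud(d,c),c=c); cv2.imwrite("pics/w5.png",cv2.resize(p[110:310,120:430],(800,516),interpolation=2))
E
```

```text
t 16.85 jig [17.2 -2.1] z 35.7 yaw -13.25 F jig [-6.  -0.2] 2.6 w 0.013367693878826118 39.99767314642668
```

View pics/w5.png

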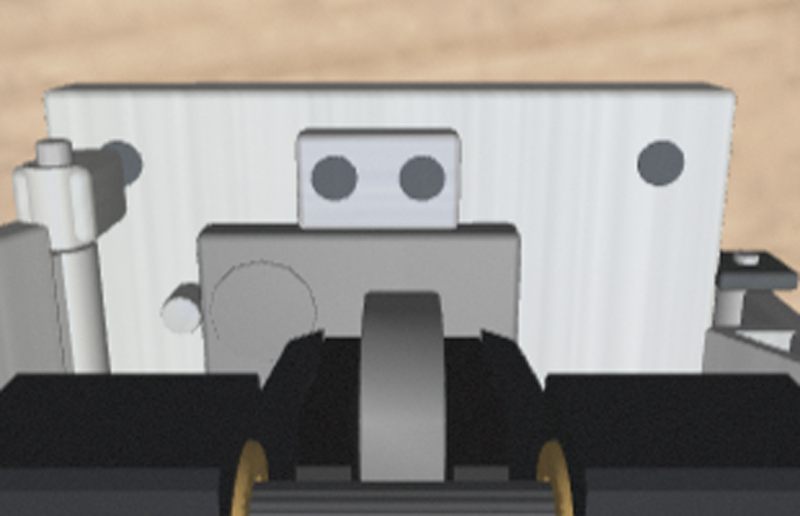

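The end meets the stop face at (380,228), and the dowel at (183,308) is about to touch the edge. Next I'll push it in y, lower it, and release.

jog_arm:
  rows:
    - [[0.1,0.5,0],0,240]
    - [[0.2,1,0],0,240]
    - [[0.4,1.7,0],0,240]
    - [[0.4,1.7,-0.6],0,240]
    - [[0.4,1.7,-1.2],0,240]
    - [[0.4,1.7,-1.2],0,240]

```text
time: 17.65
ee_pos: [0.5355, 0.0481, 0.0349]
tcp_rot: [0.001, 0.993, -0.115, -0.001]
wrist_force: [-9.5, -5.4, 7.8]
gripper_width: 0.0135
gripper_force: 40.0
```

```bash
python3 -c "from h import *;st()"
```

```text
t 17.65 jig [17.3 -1.4] z 34.9 yaw -13.23 F jig [-8.  -7.4] 7.8 w 0.013541071193457835 39.99801526777446
```

jog_arm:
  rows:
    - [[0,0,-0.6],0,240]
    - [[0,0,-1.2],0,240]
    - [[0,0,-1.2],0,240]
    - [[0,0,-1.2],0,205]
    - [[0,0,-1.2],0,205]
    - [[0,0,-1.2],0,190]
    - [[0,0,-1.2],0,190]

```text
time: 18.52
ee_pos: [0.5374, 0.049, 0.0339]
tcp_rot: [-0.0, 0.993, -0.115, 0.001]
wrist_force: [-0.7, -1.8, 1.3]
gripper_width: 0.0227
gripper_force: 0.0
```

```bash
python3 -c "from h import *;st()"
```

```text
t 18.525 jig [19.  -0.2] z 33.9 yaw -13.26 F jig [-0.3 -1.9] 1.3 w 0.022724814315323718 0.0
```

jog_arm:
  rows:
    - [[-1,-1,10],0,170]
    - [[-1,-1,40],0,150]
    - [[-1,-1,100],0,150]
    - [[-1,-1,160],0,150]
    - [[-1,-1,200],0,150]
    - [[-1,-1,200],0,150]
    - [[-1,-1,200],0,150]

```text
time: 19.4
ee_pos: [0.5352, 0.0482, 0.2331]
tcp_rot: [-0.0, 0.993, -0.115, -0.0]
wrist_force: [-0.2, -1.0, -0.1]
gripper_width: 0.0364
gripper_force: 0.0
```

```bash
python3 - <<'E'
from h import *
st()
p,d,c=grab("wrist"); P=cloud(d,c); np.savez("w6.npz",p=p,d=d,P=P,c=c); 
Z=P[...,2]*1000; X=(P[...,:2]-o)@M*1000
def edges(m,n):
    print(n,"x",np.percentile(X[m][:,0],[1,99]).round(1),"y",np.percentile(X[m][:,1],[1,99]).round(1),m.sum())
I=(abs(X[...,0])<70)&(abs(X[...,1])<50)
B,G,Rr=[p[...,i].astype(int) for i in range(3)]
pl=I&(Z>27)&(Z<33)&(Rr<170); pl=cv2.morphologyEx(pl.astype(np.uint8),2,np.ones((3,3)))>0
edges(pl&(X[...,0]<44.5),"plate"); edges(I&(Z>50)&(Z<65),"lug"); edges(I&(X[...,0]>44)&(Z>26)&(Z<32)&(Rr>170),"stop")
uv=proj(np.c_[np.array([[0,0]])@M.T+o*1e0,[[.02]]],c)[0].astype(int); print(uv)
u,v=uv; cv2.imwrite("pics/w6.png",cv2.resize(p[max(v-75,0):v+75,max(u-100,0):u+100],(800,600),interpolation=2))
lf=(abs(X[...,0])<50)&(X[...,1]>55)&(X[...,1]<190)&(Z>50)&(Z<180); print("leaf slope",np.degrees(np.arctan(1/np.polyfit(Z[lf],X[lf][:,1],1)[0])), lf.sum())
E
```

```text
t 19.4 jig [17.  -1.4] z 233.1 yaw -13.24 F jig [ 0. -1.] -0.1 w 0.03637154400155983 0.0
plate x [-43.1  43.6] y [-23.6  35.2] 3545
lug x [ 1.6 30.1] y [-8.6  4.4] 388
stop x [45.4 62.9] y [-13.1  16.2] 344
[273 188]
leaf slope 63.39489038527794 8483
```

View pics/w6.png

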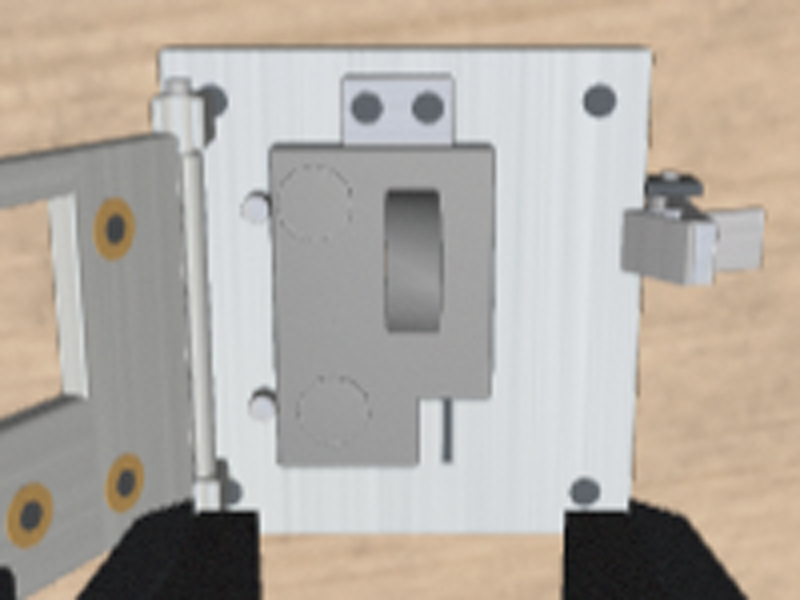

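The bracket is seated: its end is on the stop at (398,143), its straight edge is on both dowels at (258,207) and (263,405), and the notch is at lower right. Now I'll go behind the leaf with the fingers shut.

jog_arm:
  rows:
    - [[-3,55,0],0,255]
    - [[-6,115,0],0,255]
    - [[-8.4,170,0],0,255]
    - [[-8.4,170,-10],0,255]
    - [[-8.4,170,-60],0,255]
    - [[-8.4,170,-95],0,255]
    - [[-8.4,170,-103],0,255]
    - [[-8.4,170,-103],0,255]
  force: 40

```text
time: 20.45
ee_pos: [0.5272, 0.2172, 0.1301]
tcp_rot: [0.0, 0.993, -0.116, -0.001]
wrist_force: [0.2, -0.9, 0.4]
gripper_width: 0.0002
gripper_force: 0.0
```

```bash
python3 -c "from h import *;st()"
```

```text
t 20.45 jig [-29.4 161.2] z 130.1 yaw -13.3 F jig [ 0.4 -0.9] 0.4 w 0.00024732382505302094 0.0
```

jog_arm:
  rows:
    - [[-4.6,-19.5,0],0,255]
    - [[-8,-34,0],0,255]
    - [[-11.4,-48.7,0],0,255]
    - [[-14.9,-63.3,0],0,255]
    - [[-18.3,-77.9,0],0,255]
    - [[-21.7,-92.5,0],0,255]
    - [[-25.1,-107.1,0],0,255]
    - [[-28.5,-121.7,0],0,255]
    - [[-32,-136.3,0],0,255]
    - [[-32,-136.3,0],0,255]

```text
time: 21.7
ee_pos: [0.4951, 0.0804, 0.1306]
tcp_rot: [0.0, 0.993, -0.116, -0.0]
wrist_force: [0.1, 0.7, 0.0]
gripper_width: -0.0
gripper_force: 0.0
```

```bash
python3 -c "from h import *;st()"
```

```text
t 21.7 jig [-29.4  20.7] z 130.6 yaw -13.34 F jig [-0.1  0.7] 0.0 w -2.829604699219337e-06 0.0
```

```bash
cat >> h.py <<'E'
def leaf(n="scene",zmax=178):
    p,d,c=grab(n); P=cloud(d,c); X=(P[...,:2]-o)@M*1000; Z=P[...,2]*1000
    m=(d>0)&(X[...,0]>15)&(X[...,0]<47)&(X[...,1]>-90)&(X[...,1]<130)&(Z>62)&(Z<zmax)
    a=np.degrees(np.arctan2(Z[m]-35,58-X[m][:,1])); print("leaf pts",m.sum(),"angle pct",np.percentile(a,[10,50,90]).round(1) if m.any() else None, "rmax",np.hypot(Z[m]-35,58-X[m][:,1]).max() if m.any() else 0)
    return p
E
python3 -c "
from h import *
leaf()"
```

```text
leaf pts 250 angle pct [61.3 63.  68.9] rmax 118.72578821561238
```

jog_arm:
  rows:
    - [[-2.4,-10,0],0,255]
    - [[-4.8,-20,0],0,255]
    - [[-7.1,-30.2,0],0,255]
    - [[-7.8,-33,-8],0,255]
    - [[-8.5,-36,-15],0,255]
    - [[-9.6,-41,-24],0,255]
    - [[-10.7,-45.8,-32],0,255]
    - [[-11.7,-50,-41],0,255]
    - [[-12.7,-54,-50],0,255]
    - [[-13.7,-58.4,-58],0,255]
    - [[-14.6,-62,-62],0,255]
    - [[-15.5,-66.2,-65],0,255]
    - [[-15.5,-66.2,-65],0,255]

```text
time: 23.38
ee_pos: [0.4797, 0.0152, 0.0655]
tcp_rot: [0.0, 0.993, -0.116, -0.0]
wrist_force: [0.2, 0.2, 0.1]
gripper_width: 0.0003
gripper_force: 0.0
```

```bash
python3 -c "
from h import *
st()
import h
leaf()"
```

```text
t 23.375 jig [-29.5 -46.3] z 65.5 yaw -13.28 F jig [0.2 0.2] 0.1 w 0.00026894901289524064 0.0
leaf pts 12 angle pct [14.1 14.8 15.4] rmax 116.52064194377984
```

jog_arm:
  rows:
    - [[0,0,10],0,255]
    - [[-3.4,-14.5,10],0,255]
    - [[-3.4,-14.5,4],0,255]
    - [[-3.4,-14.5,-2],0,255]
    - [[-3.4,-14.5,-6],0,255]
    - [[-3.4,-14.5,-10],0,255]
    - [[-3.4,-14.5,-14],0,255]
    - [[-3.4,-14.5,-18],0,255]
    - [[-3.4,-14.5,-21],0,255]
    - [[-3.4,-14.5,-23],0,255]
    - [[-3.4,-14.5,-25],0,255]
    - [[-3.4,-14.5,-25],0,255]

```text
time: 24.92
ee_pos: [0.4762, 0.0012, 0.0403]
tcp_rot: [-0.0, 0.993, -0.115, -0.0]
wrist_force: [-0.4, -0.8, 0.5]
gripper_width: 0.0005
gripper_force: 0.0
```

```bash
python3 -c "
from h import *
st()"
```

```text
t 24.925 jig [-29.7 -60.7] z 40.3 yaw -13.25 F jig [-0.2 -0.9] 0.5 w 0.0004575759853405026 0.0
```

Almost no force at z = 40.3, which is near fully shut. I'll press on to the firm end.

jog_arm:
  rows:
    - [[0,0,-1],0,255]
    - [[0,0,-2],0,255]
    - [[0,0,-3],0,255]
    - [[0,0,-3.5],0,255]
    - [[0,0,-3.5],0,255]
    - [[0,0,-3.5],0,255]

```text
time: 25.68
ee_pos: [0.4768, 0.001, 0.0389]
tcp_rot: [0.0, 0.993, -0.115, -0.0]
wrist_force: [-8.6, 1.0, 20.8]
gripper_width: 0.0006
gripper_force: 10.7
```

```bash
python3 -c "
from h import *
st()"
```

```text
t 25.675 jig [-29.1 -60.8] z 38.9 yaw -13.23 F jig [-8.7 -1. ] 20.8 w 0.0006171724679268566 10.677092166733928
```

Firm end reached at z = 38.9 mm. I'll lift straight off, move clear and look at the hook.

jog_arm:
  rows:
    - [[0,0,5],0,255]
    - [[0,0,40],0,255]
    - [[0,0,100],0,255]
    - [[0,0,160],0,255]
    - [[0,0,200],0,255]
    - [[0,0,200],0,255]
    - [[0,0,200],0,255]

```text
time: 26.55
ee_pos: [0.476, 0.0011, 0.2362]
tcp_rot: [-0.0, 0.993, -0.115, -0.001]
wrist_force: [-0.3, -0.8, -0.4]
gripper_width: 0.0006
gripper_force: 0.0
```

```bash
python3 - <<'E'
from h import *
st()
p,d,c=grab("wrist"); P=cloud(d,c);X=(P[...,:2]-o)@M*1000;Z=P[...,2]*1000
for nm,m in (("leaf far strip",(abs(X[...,1]+40)<15)&(abs(X[...,0]+5)<40)&(Z>25)&(Z<70)),("near hinge",(abs(X[...,1]-35)<10)&(abs(X[...,0]+5)<40)&(Z>25)&(Z<70)),("hook",(X[...,0]>12)&(X[...,0]<32)&(X[...,1]>-110)&(X[...,1]<-55)&(Z>48)&(Z<80))):
    print(nm,m.sum(),np.median(Z[m]).round(1),np.percentile(X[m][:,1],[2,98]).round(1))
u,v=proj(np.r_[o,.03],c)[0].astype(int); print(u,v)
q,_,c2=grab("scene"); a,b=proj(np.r_[o,.03],c2)[0].astype(int)
A=cv2.resize(p[max(v-90,0):max(v-90,0)+180,max(u-100,0):u+100],(400,360),interpolation=2); Bm=cv2.resize(q[b-45:b+45,a-50:a+50],(400,360),interpolation=2)
cv2.imwrite("pics/fin.png",np.hstack([A,Bm]))
# other things moved? compare top
t,td,_=grab("top"); t0=np.load("top0.npz")["p"]; df=cv2.absdiff(t,t0).max(2)
n,_,s,cc=cv2.connectedComponentsWithStats((df[:300]>40).astype(np.uint8)); print([(s[i].tolist()) for i in range(1,n) if s[i,4]>15])
E
```

```text
t 26.55 jig [-29.9 -60.8] z 236.2 yaw -13.26 F jig [-0.1 -0.9] -0.4 w 0.0005886597495073703 0.0
leaf far strip 2224 38.9 [-54.6 -25.7]
near hinge 1471 39.0 [25.4 44.6]
hook 273 57.1 [-76.5 -62.1]
217 146
[[225, 191, 126, 109, 5935], [220, 208, 27, 37, 418], [150, 246, 30, 21, 522], [549, 298, 11, 2, 17]]
```

View pics/fin.png

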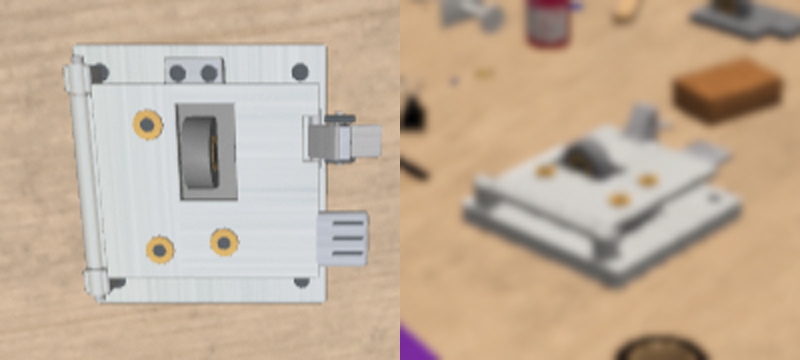

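The leaf is level, at 38.9 mm by its free edge and 39.0 mm by the hinge. The lug stands in the window at (203,150), the hook is upright over the loop bar at (322,140), and the sanding block lies flat on the table in the right half at (727,90). Nothing else in the top view has moved.

```bash
python3 -c "
from h import *
print(r.sign_off())"
```

```text
the job is handed in; nothing more can be done
None
```

The job is done and handed in at about 27 s: the sanding block lies flat on the table clear of the jig, the correct bracket is seated against both dowels and the stop, and the leaf is shut with the hook over the loop bar.

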